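Shut the desiccant drawer and hold the sprung chamber lid at its index

ROBOT

A 7-joint arm with a two-finger parallel gripper is mounted at the origin on the work surface. World frame = base frame: x ahead of the robot, y to its left, z up, the work surface at z = 0. Lengths are in m, angles in rad, forces in N, time in s.
With the tool pointing down it reaches from about 0.4 to 0.85 m from the base axis. Payload 4.5 kg.
Tool frame: the origin (TCP) lies midway between the tips of the shut fingers; the grasp point (between the pads) lies env.grip_depth behind it (env.grip_depth is the distance from the TCP to the grasp point, in m); z points along the fingers, y is the line along which they close (so a half turn about z gives the same grasp; the last joint's range is limited). The gripper opens to 85 mm and grips with 20 to 120 N. Pads are 22 mm wide; open, the fingers measure 114 mm over their backs; the gripper's body (76 mm by 85 mm) begins 54 mm behind the grasp point. The pads swing forward as they close: fully open they stand 13 mm farther back than shut.
Start: joints at [-1.094, 0.689, -0.195, 1.565, 0.157, 0.902, -0.215], TCP at [0.268, 0.565, 0.231] pointing down, gripper open.
Joint ranges: [-3.01, 3.01], [-0.46, 2.08], [-1.47, 1.51], [0.13, 2.56], [-1, 4.14], [0.04, 2.09], [-2.66, 2.66]. Speed limits (rad/s): [2.57, 2.57, 3.14, 3.14, 3.14, 3.14, 3.14].

INTERFACE

Orientations are given as a 3x3 rotation matrix whose columns are the frame's x, y, z axes.
In Python, from plant import env, eyes gives the robot as it stands.
- The arm moves only by the shell command python3 -m pendant 'ROWS' [FORCE]. ROWS is JSON, a list of rows, each a list of 5 numbers: the shift along the world's x, y, z in cm, then the turn about the world's z in rad, then the finger opening in cm, from 0 to 8.54. In form: [[x, y, z, yaw, claw], ...]. A call has 1 to 8 rows; each row shifts and turns the commanded pose from where the row before left it; what a row does not reach is not made up. A row lasts 1/12 s, in which the tool goes at most 41.7 mm and 7.16 degrees, less where a joint would pass 70% of its speed; a pose out of reach is approached as far as the arm can. A call with a gripper value outside its range is refused whole. The fingers move at their own pace and stop on an object; FORCE is the grip in N (left out, the last holds). Time passes only in rows, so rows that do not move let the fingers close. It gives the time, the measured TCP pose, the force, the opening and the grip force at its end, in the units of the state.
- env.get_obs(): the state, without advancing time (a new reading comes with each control period).
- eyes.grab_frame(name): name is "scene" or "top"; returns the picture (384x512x3 uint8, red, green, blue); there is no depth.
- eyes.get_calibration(name): a dict with "intrinsics" (3x3 intrinsics, pixels), "position" and "attitude" of the camera in the world. Camera axes: x right, y down, z forward; pixel columns grow to the right and rows downward; lengths in m; the calibration is good to about 2 mm. A picture is of the moment at which its call begins. get_calibration takes no time and is no camera call.
- env.hand_in(): hands the job in; it is judged then, once.
The state is a dict: "clock": time; "joints": joint angles; "qd": joint speeds; "joint_torque": joint torques, N m; "tool_pos": TCP position; "tool_rot": TCP orientation; "wrist_force": force on the tool from outside, world axes, zero at the start; "torque": the same for the moment, N m; "opening": finger opening in m; "grasp_force": force on a finger pad.
Only numpy, scipy, OpenCV 4.12 (cv2) and the standard library are available. Lean on these libraries where they do the work, as an engineer would, in place of code of your own. Each camera call takes 0.05 s, during which the arm holds its last target. There are 200 camera calls.

TASK

The ground-check chamber has just been loaded with fresh desiccant: first push its front drawer fully home, and only then lift the sprung lid by its bar handle until the lid is at the same angle as the index arm on the chamber's side. The lid springs shut if let go, so finish while still holding it steady at that angle with the gripper. Do not shift the index arm or the small things lying around the chamber.

Things in the scene. Friction and masses are not known exactly. Their poses are not given: they have to be found in the camera images.
- chamber: Beige metal box fixed on the table (plain sizes here and below are mm), 180 (x) by 220 (y) by 85 high; the top 30 of its front is set back 20 from the drawer face. Origin: centre of its underside, on the table. Its -x is the front (drawer, towards the robot), +x the hinge side, z up. Lid on top; index arm along the +y side.
- drawer (a joint): How far the drawer stands out of the chamber's front, in m: 0 = fully home against its stop (front panel flush with the chamber's front), up to 0.075. It slides along the chamber's x axis with 1 to 2 N of friction and stays where it is left.
- drawer_handle (a point): Middle of the drawer's steel bar handle: a level bar along the chamber's y, 110 long, 10 thick, its axis 50 in front of the drawer's front panel and 32 above the table. The panel is 200 wide and 38 high, its lower edge 10 above the table.
- lid (a joint): Opening angle of the lid, rad: 0 = shut, grows as the front edge rises, stop at 1.2. A spring always pulls it shut: at the bar handle it takes about 7 N to start and 9 to 12 N at 0.7 rad.
- lid_bar (a point): Middle of the steel bar handle on the lid: a round bar along the chamber's y, 12 thick, 90 long, on two end posts (78 clear between them). Shut, its axis is 130 above the table, 37 above the lid's top face and 45 in front of the chamber's centre. It swings with the lid: 135 in front of the hinge line and 45 above the lid's underside. x: along the lid to the hinge; z: the lid's normal.
- lid_hinge (a point): Point on the lid's hinge line, in the middle of its length: 90 behind the chamber's centre, 85 above the table; the hinge line is along the chamber's y. The lid is an aluminium plate 8 thick, 220 wide, reaching from just behind the hinge to 165 in front of it; its underside is level with the hinge line when shut.
- index (a joint): Angle of the index arm above level, rad, on the same hinge line and in the same sense as the lid: the lid is at its mark when joint lid = joint index. Different at each start (about 0.38 to 0.66); held by friction, it must not be moved.
- index_tip (a point): Centre of the round button (28 across, 16 thick) at the end of the index arm: a steel strip 12 wide, 10 high, pivoted on the hinge line 132 to the +y side of the chamber's middle plane, 150 from pivot to button. The point's x lies along the arm towards the pivot. At the right angle the lid's underside is in line with the arm.
- vial: Bystander: small upright glass desiccant vial with white cap, 25 across, 54 high, origin under its centre.
- sonde_lid: Bystander: blue plastic sonde lid lying open side down, 90 by 70 by 22, origin under its centre.
- whip: Bystander: aluminium antenna whip section lying along its x, 232 long, 14 thick at the ferrules, origin under its centre.
- wing_nut: Bystander: zinc wing nut, about 42 across the wings, 20 high, origin under its centre.

How it is judged:
By the outcome, as a careful person would: the job done as asked, in the order asked, and still so for the second after the job is handed in, while the arm keeps its last pose, push and grip.
It also fails if it takes over 48 s, if anything falls off the work surface, if the arm or the gripper's body presses on something with over 40 N, if the wrist force passes 120 N, or if a joint passes its speed limit or range.

## Working session

There is one attempt and no reset: what is moved stays moved. The work goes in short steps, Python scripts to look and compute and a shell command to move; the robot and the scene stay as the last step left them, time stands still between calls to the robot, and variables do not carry over. Pictures are saved under pics/ and viewed, at most 10 in all, crops included, and the job is handed in when it is done.

```bash
mkdir -p pics; ls; python3 - <<'E'
from plant import env, eyes
import cv2,numpy as np
for n in("scene","top"):
    cv2.imwrite(f"pics/{n}0.png",eyes.grab_frame(n)[:,:,::-1])
    print(n,eyes.get_calibration(n))
o=env.get_obs();print(env.grip_depth,o)
E
```

```text
pics
scene {'intrinsics': array([[394.42752247,   0.        , 262.12466975],
       [  0.        , 394.42752247, 190.65656834],
       [  0.        ,   0.        ,   1.        ]]), 'position': array([1.23215156, 0.47661061, 0.62412194]), 'attitude': array([[-0.58027472,  0.43331006, -0.68958222],
       [ 0.81425349,  0.32583217, -0.48044214],
       [ 0.01650766, -0.84028316, -0.5418964 ]])}
top {'intrinsics': array([[422.23532548,   0.        , 254.31474254],
       [  0.        , 422.23532548, 194.4702518 ],
       [  0.        ,   0.        ,   1.        ]]), 'position': array([0.46505623, 0.00602104, 1.09308913]), 'attitude': array([[ 0.02545557, -0.99595262,  0.08619977],
       [-0.99949039, -0.02369469,  0.02138993],
       [-0.01926088, -0.08670033, -0.99604823]])}
0.0187 {'clock': 0.1, 'joints': array([-1.09417874,  0.68991513, -0.19454099,  1.56624062,  0.15731462,
        0.90250625, -0.21510732]), 'qd': array([-0.00086695, -0.00135713, -0.00137556, -0.00328187, -0.00044805,
        0.00164846,  0.00102953]), 'joint_torque': array([-2.59693319e-03, -5.40604091e+01, -1.27101894e+00, -1.58985704e+01,
        9.41584149e-03,  4.42915174e-03, -1.45745679e-05]), 'tool_pos': array([0.26758712, 0.56417225, 0.23055525]), 'tool_rot': array([[-9.03588381e-01,  4.28401294e-01, -6.07564330e-04],
       [ 4.28401708e-01,  9.03587040e-01, -1.56128630e-03],
       [-1.19869814e-04, -1.67104175e-03, -9.99998597e-01]]), 'wrist_force': array([-1.27761645, -0.58680105,  0.66713159]), 'torque': array([ 0.01016607,  0.02669919, -0.00367238]), 'grasp_force': 0.0, 'opening': 0.08559027357059602}
```

View pics/scene0.png

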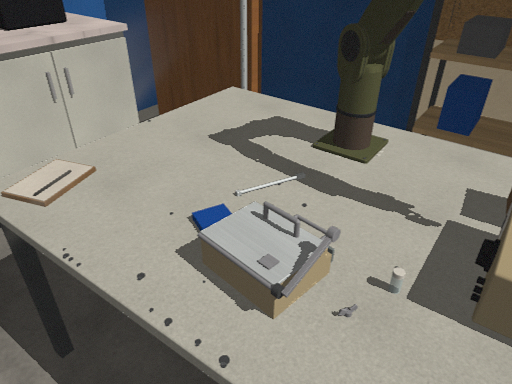

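View pics/top0.png

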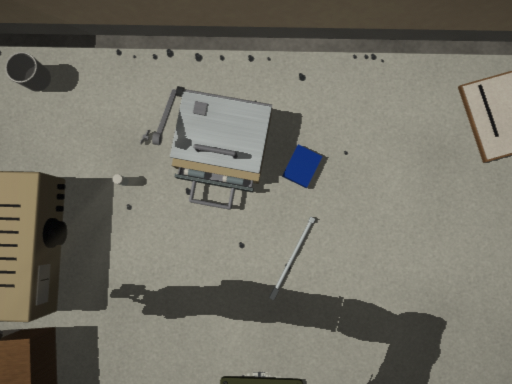

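The scene view shows the chamber around (265,260) with its lid shut and the index button at (333,234). In the top view the chamber is at about (222,135), the drawer handle at (212,204), the index button at (156,138), the wing nut at (146,137), the vial at (118,180), the sonde lid at (303,166) and the whip at (295,258). I'll zoom in to get better pixel positions.

```bash
python3 - <<'E'
import cv2
a=cv2.imread("pics/top0.png")[80:220,100:290]
cv2.imwrite("pics/topc.png",cv2.resize(a,None,fx=4,fy=4,interpolation=cv2.INTER_CUBIC))
a=cv2.imread("pics/scene0.png")[190:320,185:365]
cv2.imwrite("pics/scenec.png",cv2.resize(a,None,fx=4,fy=4,interpolation=cv2.INTER_CUBIC))
E
```

```text
(no output)
```

View pics/topc.png

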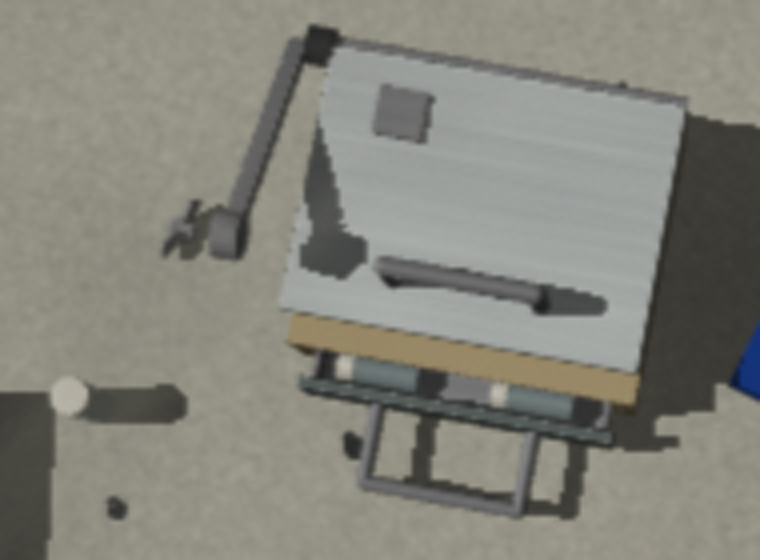

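View pics/scenec.png

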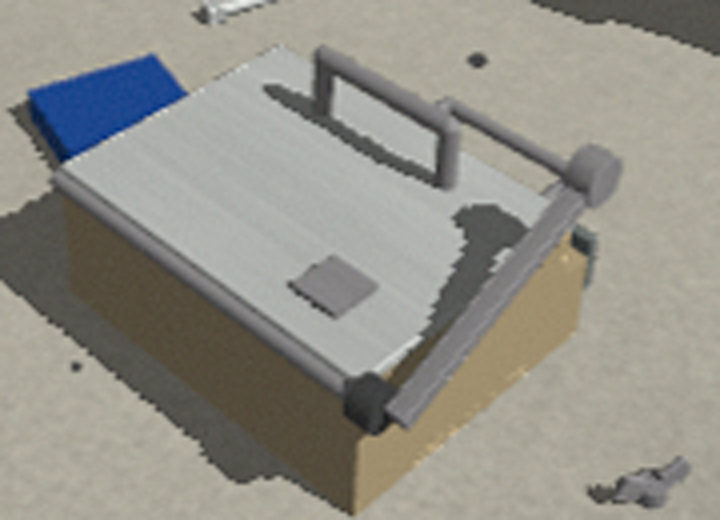

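The top crop shows the drawer standing partly out. Its handle bar runs from (365,485) to (522,508), the lid bar from (382,265) to (545,295), and the lid front edge from (280,308) to (640,371), with the button at (227,234). In the scene crop the lid bar runs from (322,55) to (450,130), and the button face is at (597,177).

```bash
cat > h.py <<'E'
from plant import env, eyes
import numpy as np
C={n:eyes.get_calibration(n) for n in("scene","top")}
def ray(n,p):
    c=C[n];d=c["attitude"]@np.linalg.solve(c["intrinsics"],[p[0],p[1],1]);return c["position"],d/np.linalg.norm(d)
def plane(n,p,N,d):
    o,r=ray(n,p);return o+r*(d-N@o)/(N@r)
def atz(n,p,z): return plane(n,p,np.array([0,0,1.]),z)
def tri(p,q):
    o,r=ray("top",p);o2,r2=ray("scene",q)
    t=np.linalg.lstsq(np.c_[r,-r2],o2-o,rcond=None)[0];a=o+r*t[0];b=o2+r2*t[1];return (a+b)/2,np.linalg.norm(a-b)
def proj(n,X):
    c=C[n];v=c["intrinsics"]@(c["attitude"].T@(np.asarray(X)-c["position"]));return v[:2]/v[2]
T=lambda x,y:((x+.5)/4-.5+100,(y+.5)/4-.5+80)
S=lambda x,y:((x+.5)/4-.5+185,(y+.5)/4-.5+190)
E
python3 - <<'E'
from h import *
np.set_printoptions(precision=4,suppress=True)
P=dict(fl=(280,308,.093),fr=(640,371,.093),bl=(382,264,.130),br=(545,294,.130),hl=(365,485,.032),hr=(522,508,.032),bkr=(686,100,.09))
W={k:atz("top",T(*v[:2]),v[2]) for k,v in P.items()}
for k in W: print(k,W[k])
for a,b in("fl fr".split(),"bl br".split(),"hl hr".split()):
    d=W[a]-W[b];print(a,np.hypot(*d[:2]),np.arctan2(-d[0],d[1]))
print("bar tri",tri(T(382,264),S(450,128)),tri(T(545,294),S(322,52)))
print("button tri",tri(T(227,234),S(592,177)))
print("scene front-right lid corner",atz("scene",S(282,45),.093), "back right",atz("scene",S(55,178),.085))
E
```

```text
fl [0.6381 0.2336 0.093 ]
fr [0.6049 0.0162 0.093 ]
bl [0.6588 0.1669 0.13  ]
br [0.6433 0.0718 0.13  ]
hl [0.5368 0.1887 0.032 ]
hr [0.5247 0.089  0.032 ]
bkr [ 0.7718 -0.0077  0.09  ]
fl 0.21993979843359834 -0.1518612708852618
bl 0.09637657355925171 -0.16191463513767804
hl 0.1004608142363228 -0.12098742673311769
bar tri (array([0.6585, 0.1664, 0.1322]), np.float64(0.00033819981265725016)) (array([0.6422, 0.0727, 0.1321]), np.float64(0.0025641202640896144))
button tri (array([0.6707, 0.2522, 0.1495]), np.float64(0.0015443425236824986))
scene front-right lid corner [0.603  0.0185 0.093 ] back right [ 0.7684 -0.0109  0.085 ]
```

Chamber centre is about (0.6955, 0.1128) with yaw -0.153. The drawer is about 27 mm out and the index arm is at about 0.444 rad (the triangulated radius is 0.150, which checks out). Next I go in front of the drawer handle with the fingers shut.

```bash
python3 -m pendant '[[1.33,-2.62,0,-0.08,0],[1.33,-2.62,0,-0.08,0],[1.33,-2.62,0,-0.08,0],[1.33,-2.62,0,-0.08,0],[1.33,-2.62,0,-0.08,0],[1.33,-2.62,0,-0.08,0],[1.33,-2.62,0,-0.08,0],[1.33,-2.62,0,-0.08,0]]' 40
python3 -m pendant '[[1.33,-2.62,0,-0.08,0],[1.33,-2.62,0,-0.08,0],[1.33,-2.62,0,-0.08,0],[1.33,-2.62,0,-0.08,0],[1.33,-2.62,0,-0.08,0],[1.33,-2.62,0,-0.08,0],[1.33,-2.62,0,-0.08,0],[1.33,-2.62,0,-0.08,0]]'
```

```text
clock: 0.77
tool_pos: [0.3744, 0.3536, 0.2311]
tool_rot: [[-0.466, 0.885, -0.0], [0.885, 0.466, -0.0], [-0.0, -0.001, -1.0]]
wrist_force: [1.4, -0.2, 0.3]
opening: -0.0001
grasp_force: 0.0
clock: 1.43
tool_pos: [0.4808, 0.1442, 0.2311]
tool_rot: [[0.155, 0.988, -0.001], [0.988, -0.155, -0.0], [-0.0, -0.001, -1.0]]
wrist_force: [0.1, 0.7, -0.4]
opening: 0.0001
grasp_force: 0.0
```

```bash
python3 -m pendant '[[0,0.1,-2.7,0,0],[0,0,-2.7,0,0],[0,0,-2.7,0,0],[0,0,-2.7,0,0],[0,0,-2.7,0,0],[0,0,-2.7,0,0],[0,0,-2.7,0,0],[0,0,-2,0,0]]'
python3 -m pendant '[[0.99,-0.15,0,0,0],[0.99,-0.15,0,0,0],[0.99,-0.15,0,0,0],[0.49,-0.08,0,0,0],[0.49,-0.08,0,0,0],[0.49,-0.08,0,0,0],[0,0,0,0,0]]'
```

```text
clock: 2.1
tool_pos: [0.4798, 0.1464, 0.0201]
tool_rot: [[0.151, 0.988, -0.002], [0.988, -0.151, -0.0], [-0.001, -0.002, -1.0]]
wrist_force: [-0.0, 0.2, 0.2]
opening: 0.0
grasp_force: 0.0
clock: 2.68
tool_pos: [0.5256, 0.1395, 0.0223]
tool_rot: [[0.152, 0.988, 0.001], [0.988, -0.152, -0.0], [0.0, 0.001, -1.0]]
wrist_force: [-0.1, -0.6, 0.2]
opening: 0.0
grasp_force: 0.1
```

```bash
python3 -m pendant '[[0.3,-0.05,0,0,0],[0.3,-0.05,0,0,0],[0.3,-0.05,0,0,0]]'; python3 -m pendant '[[0.2,-0.03,0,0,0],[0.2,-0.03,0,0,0]]'; python3 - <<'E'
from h import *
import cv2
a=eyes.grab_frame("top")[:,:,::-1][80:220,100:290]
cv2.imwrite("pics/t2.png",cv2.resize(a,None,fx=4,fy=4,interpolation=cv2.INTER_CUBIC))
E
```

```text
clock: 2.93
tool_pos: [0.5337, 0.1383, 0.0223]
tool_rot: [[0.151, 0.989, -0.001], [0.989, -0.151, 0.0], [-0.0, -0.001, -1.0]]
wrist_force: [-2.2, 1.1, 0.2]
opening: -0.0002
grasp_force: 0.7
clock: 3.1
tool_pos: [0.5381, 0.1375, 0.0223]
tool_rot: [[0.151, 0.988, -0.0], [0.988, -0.151, -0.0], [-0.0, -0.0, -1.0]]
wrist_force: [-0.6, -0.2, -0.9]
opening: -0.0002
grasp_force: 0.7
```

View pics/t2.png

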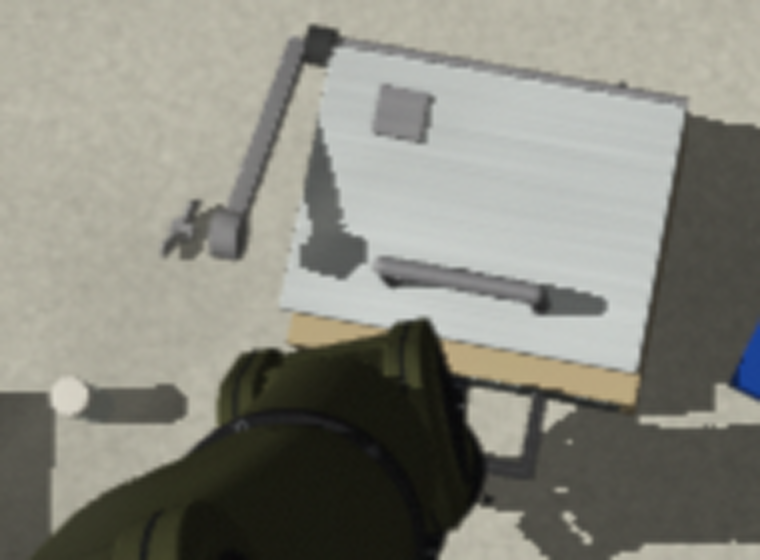

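The drawer handle's right end has moved to about (535,470) in the crop, so the drawer is nearly home. I'll keep pushing in small steps until it reaches the stop.

```bash
for i in 1; do :; done; python3 -m pendant '[[0.15,-0.02,0,0,0],[0.15,-0.02,0,0,0]]';python3 -m pendant '[[0.1,-0.02,0,0,0],[0.1,-0.01,0,0,0]]';
```

```text
clock: 3.32
tool_pos: [0.5394, 0.1373, 0.0222]
tool_rot: [[0.151, 0.989, -0.003], [0.989, -0.151, -0.0], [-0.001, -0.003, -1.0]]
wrist_force: [-6.1, 1.7, 3.0]
opening: 0.0001
grasp_force: 3.5
clock: 3.48
tool_pos: [0.5395, 0.1372, 0.0221]
tool_rot: [[0.15, 0.989, -0.007], [0.989, -0.15, -0.0], [-0.001, -0.007, -1.0]]
wrist_force: [-8.2, 1.4, 5.8]
opening: 0.0002
grasp_force: 5.0
```

The drawer is on its stop: motion stopped at about 8–10 N of push. Now I back off, rise and go above the lid bar with the fingers open.

```bash
python3 -m pendant '[[-1.5,0.2,0,0,0],[-2,0.3,0,0,0],[-2,0.3,0,0,0],[0,0,3.5,0,0],[0,0,3.5,0,0],[0,0,3.5,0,0],[0,0,3.5,0,8.5],[0,0,3.5,0,8.5]]'
python3 -m pendant '[[0,0,3.3,0,8.5],[2.4,-0.4,0,0,8.5],[2.4,-0.4,0,0,8.5],[2.4,-0.4,0,0,8.5],[2.4,-0.4,0,0,8.5],[2.4,-0.3,0,0,8.5],[2.4,-0.3,0,0,8.5],[0,0,0,0,8.5]]'
```

```text
clock: 4.15
tool_pos: [0.4889, 0.1448, 0.1994]
tool_rot: [[0.152, 0.988, 0.002], [0.988, -0.152, 0.0], [0.001, 0.002, -1.0]]
wrist_force: [1.2, -0.4, 0.5]
opening: 0.0232
grasp_force: 0.0
clock: 4.82
tool_pos: [0.6374, 0.1209, 0.2306]
tool_rot: [[0.154, 0.988, 0.007], [0.988, -0.154, -0.001], [0.0, 0.007, -1.0]]
wrist_force: [0.3, -0.3, 0.3]
opening: 0.085
grasp_force: 0.0
```

Clear of the drawer. Descend onto the bar. TCP target is (0.651, 0.1195, 0.112).

```bash
python3 -m pendant '[[1.35,-0.1,0,0,8.5],[0,0,-2,0,8.5],[0,0,-2,0,8.5],[0,0,-2,0,8.5],[0,0,-2,0,8.5],[0,0,-2,0,8.5],[0,0,-1.8,0,8.5],[0,0,0,0,8.5]]'
python3 - <<'E'
from h import *
import cv2
a=eyes.grab_frame("scene")[:,:,::-1]
print(env.get_obs()["tool_pos"])
a=a[150:330,165:405]
cv2.imwrite("pics/s3.png",cv2.resize(a,None,fx=3.3,fy=3.3,interpolation=cv2.INTER_CUBIC))
E
```

```text
clock: 5.48
tool_pos: [0.6429, 0.1214, 0.1088]
tool_rot: [[0.151, 0.988, -0.006], [0.988, -0.151, -0.001], [-0.002, -0.006, -1.0]]
wrist_force: [-0.8, 0.1, -0.8]
opening: 0.085
grasp_force: 0.0
[0.64413602 0.12160429 0.11081249]
```

View pics/s3.png

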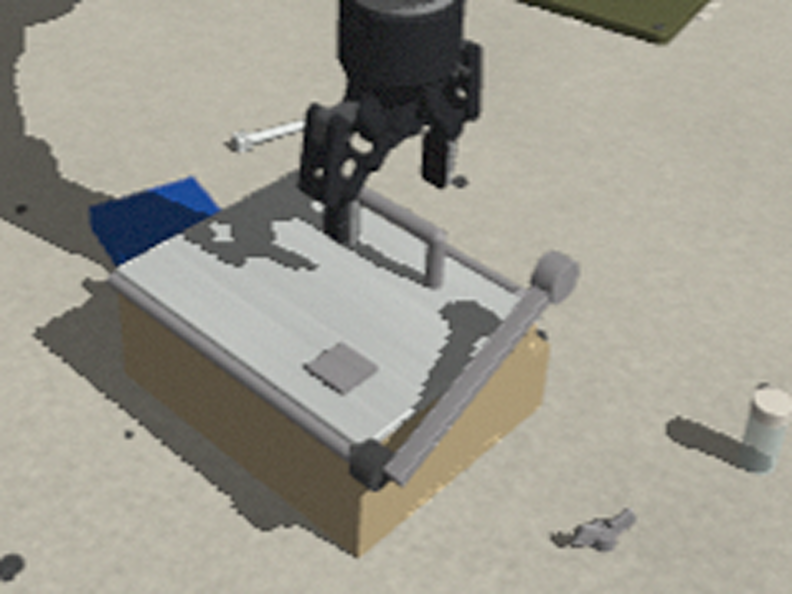

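The picture shows the open fingers straddling the bar: the rear finger at (340,215) is behind the bar's middle once perspective is allowed for. The index arm and bystanders haven't moved. I centre it 6 mm and close.

```bash
python3 -m pendant '[[0.6,-0.15,0.1,0,8.5],[0,0,0,0,5],[0,0,0,0,3],[0,0,0,0,0.5],[0,0,0,0,0.5],[0,0,0,0,0.5],[0,0,0,0,0.5],[0,0,0,0,0.5]]' 90
```

```text
clock: 6.2
tool_pos: [0.651, 0.1205, 0.1137]
tool_rot: [[0.152, 0.988, -0.001], [0.988, -0.152, 0.0], [0.0, -0.001, -1.0]]
wrist_force: [-1.4, 0.0, 2.8]
opening: 0.009
grasp_force: 87.8
```

```bash
python3 -m pendant '[[0,0,0,0,0.5],[0,0,0,0,0.5],[0,0,0,0,0.5]]'
```

```text
clock: 6.45
tool_pos: [0.651, 0.1205, 0.1136]
tool_rot: [[0.151, 0.988, -0.001], [0.988, -0.151, 0.0], [0.0, -0.001, -1.0]]
wrist_force: [-2.7, -0.3, 5.2]
opening: 0.0094
grasp_force: 88.0
```

```bash
python3 -m pendant '[[0.1,-0.02,0.33,0,0.5],[0.12,-0.02,0.33,0,0.5],[0.13,-0.02,0.33,0,0.5],[0.14,-0.02,0.33,0,0.5],[0.15,-0.02,0.33,0,0.5],[0.17,-0.02,0.33,0,0.5],[0,0,0,0,0.5]]'
python3 -m pendant '[[0.17,-0.03,0.3,0,0.5],[0.18,-0.03,0.3,0,0.5],[0.18,-0.03,0.3,0,0.5],[0.18,-0.03,0.3,0,0.5],[0.19,-0.03,0.3,0,0.5],[0.2,-0.03,0.3,0,0.5],[0,0,0,0,0.5],[0,0,0,0,0.5]]'
```

```text
clock: 7.03
tool_pos: [0.6588, 0.1192, 0.1337]
tool_rot: [[0.151, 0.988, -0.002], [0.988, -0.151, 0.0], [-0.0, -0.002, -1.0]]
wrist_force: [-5.1, 1.7, -5.0]
opening: 0.0089
grasp_force: 87.7
clock: 7.7
tool_pos: [0.668, 0.1177, 0.15]
tool_rot: [[0.151, 0.988, -0.006], [0.989, -0.151, 0.0], [-0.001, -0.006, -1.0]]
wrist_force: [-5.8, 2.0, -11.2]
opening: 0.0089
grasp_force: 87.7
```

```bash
python3 -m pendant '[[0.2,-0.03,0.27,0,0.5],[0.21,-0.03,0.27,0,0.5],[0.22,-0.03,0.27,0,0.5],[0.22,-0.03,0.26,0,0.5],[0.22,-0.04,0.25,0,0.5],[0.22,-0.04,0.24,0,0.5],[0,0,0,0,0.5],[0,0,0,0,0.5]]'
python3 - <<'E'
from h import *
import cv2
for n in("scene","top"):
    a=eyes.grab_frame(n)[:,:,::-1];cv2.imwrite(f"pics/{n}4.png",a)
    a=a[190:320,185:365] if n=="scene" else a[80:220,100:290]
    cv2.imwrite(f"pics/{n}4c.png",cv2.resize(a,None,fx=4,fy=4,interpolation=cv2.INTER_CUBIC))
print(env.get_obs()["tool_pos"])
E
```

```text
clock: 8.37
tool_pos: [0.6794, 0.116, 0.1657]
tool_rot: [[0.151, 0.989, -0.009], [0.989, -0.151, 0.0], [-0.001, -0.009, -1.0]]
wrist_force: [-9.0, 2.4, -6.6]
opening: 0.0086
grasp_force: 87.8
[0.67937081 0.1159335  0.16555721]
```

View pics/scene4c.png

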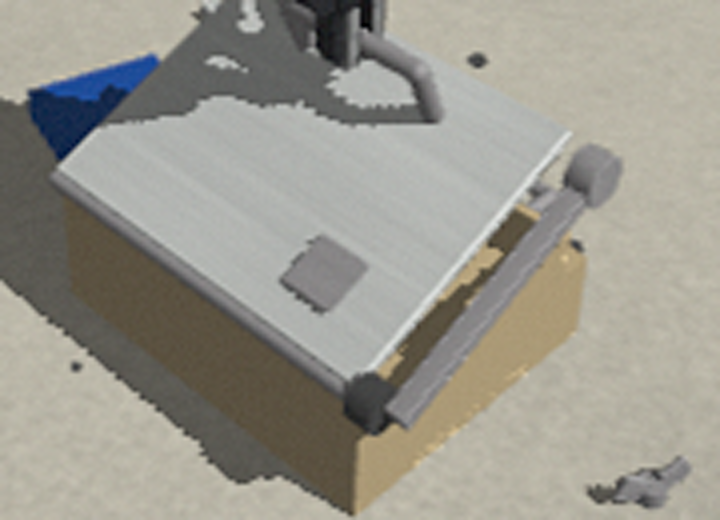

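View pics/top4c.png

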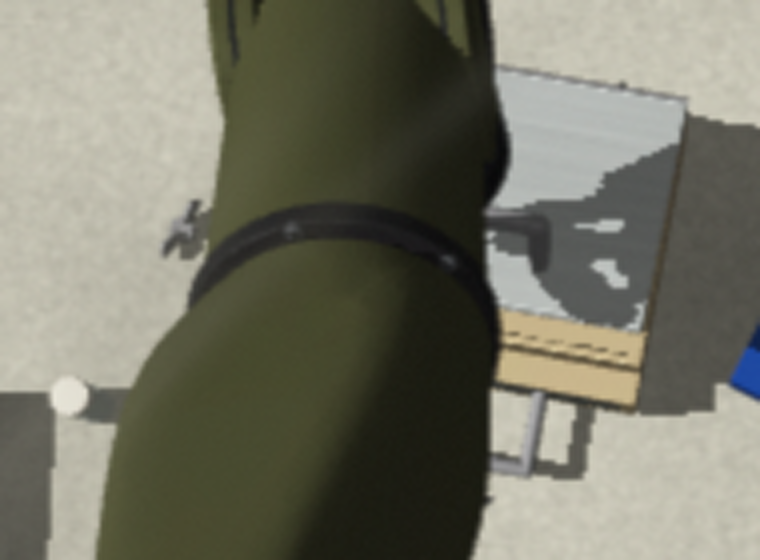

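In the scene crop the lid is up with its front +y top corner at (572,133). The button centre is still at (594,176), and the hinge cap is at (370,402). The top crop shows the drawer still home with the arm covering the bar. I'll compare both angles in the same view.

```bash
python3 - <<'E'
from h import *
import cv2
np.set_printoptions(precision=4,suppress=True)
c=np.array([.6955,.1128,0]);y=-.153
R=np.array([[np.cos(y),-np.sin(y),0],[np.sin(y),np.cos(y),0],[0,0,1]])
N=R[:,1]
def loc(q,yc):
    l=R.T@(plane("scene",q,N,N@c+yc)-c);d=np.array([.09-l[0],l[2]-.085]);return d,np.hypot(*d),np.arctan2(d[1],d[0])
for p in((570,133),(574,133),(572,131)): 
    d=loc(S(*p),.110);print("lid",d,d[2]-np.arctan(8/165))
for p in((594.5,176.5),(592,177),(596,176)): print("btn",loc(S(*p),.132))
print("hinge cap px",(proj("scene",c+R@[.09,.118,.085])-[185,190])*4)
for a in(.42,.444,.46): print(a,"arm outer-top edge px",[((proj("scene",c+R@[.09-(r*np.cos(a)-.005*np.sin(a)),.138,.085+r*np.sin(a)+.005*np.cos(a)])-[185,190])*4).round(1) for r in(0,.07,.13)])
for g in ([.651,.1205,.1137],[.6794,.1159,.1656]):
    d=R.T@(np.array(g)-c);print("tcp",d,np.arctan2(d[2]+.0187-.085,.09-d[0]), np.hypot(d[2]+.0187-.085,.09-d[0]))
E
```

```text
lid (array([0.1483, 0.071 ]), np.float64(0.16443651097594436), np.float64(0.44613667214740244)) 0.39768976257792304
lid (array([0.152, 0.069]), np.float64(0.16690093783169718), np.float64(0.4262004561914551)) 0.3777535466219757
lid (array([0.1499, 0.0713]), np.float64(0.16601723097740623), np.float64(0.4441482635561427)) 0.3957013539866633
btn (array([0.1398, 0.0613]), np.float64(0.15269401768208526), np.float64(0.4132591116685476))
btn (array([0.1376, 0.0623]), np.float64(0.15105387061621467), np.float64(0.42499215005447194))
btn (array([0.1412, 0.0609]), np.float64(0.1537219330351492), np.float64(0.40721001186004846))
hinge cap px [370.4124 404.4487]
0.42 arm outer-top edge px [array([401.1, 423.9]), array([496.6, 304.9]), array([573.6, 208.9])]
0.444 arm outer-top edge px [array([400.9, 424.1]), array([495.7, 303.4]), array([572.4, 205.7])]
0.46 arm outer-top edge px [array([400.8, 424.2]), array([495.1, 302.4]), array([571.6, 203.7])]
tcp [-0.0452  0.0008  0.1137] 0.33730887598708786 0.14322456354505037
tcp [-0.0164  0.0006  0.1656] 0.7509688245068008 0.14552706131185905
```

Both methods, vision of lid against button and TCP arc against the triangulated button, say the lid is about 0.03 rad low. I'll raise it by that, then refine with edge fits.

```bash
python3 -m pendant '[[0.1,-0.02,0.1,0,0.5],[0.1,-0.02,0.1,0,0.5],[0.1,-0.02,0.1,0,0.5],[0,0,0,0,0.5],[0,0,0,0,0.5],[0,0,0,0,0.5]]'
cat > m.py <<'E'
from h import *
import cv2,sys
from scipy.ndimage import map_coordinates
np.set_printoptions(precision=3,suppress=True)
c=np.array([.6955,.1128,0]);y=-.153
R=np.array([[np.cos(y),-np.sin(y),0],[np.sin(y),np.cos(y),0],[0,0,1]]);N=R[:,1]
im=np.mean([eyes.grab_frame("scene").astype(float).mean(2) for _ in range(4)],0)
cv2.imwrite("pics/scene5.png",im)
def pt(r,n,yc,a): return c+R@[.09-(r*np.cos(a)-n*np.sin(a)),yc,.085+r*np.sin(a)+n*np.cos(a)]
s=np.arange(-2.5,2.51,.1)
def edge(name,n,yc,a,rs):
    P=[]
    for r in rs:
        p=proj("scene",pt(r,n,yc,a));u=proj("scene",pt(r+.01,n,yc,a))-p;u/=np.linalg.norm(u);v=np.array([-u[1],u[0]])
        q=p+s[:,None]*v;g=np.gradient(map_coordinates(im,[q[:,1],q[:,0]],order=1))
        w=np.abs(g)**2;k=s[w.argmax()];m=np.abs(s-k)<.8;d=(w*s)[m].sum()/w[m].sum()
        l=R.T@(plane("scene",p+d*v,N,N@c+yc)-c);P.append([.09-l[0],l[2]-.085,d,np.abs(g).max()])
    P=np.array(P);rr=P[:,2];k=abs(rr-np.median(rr))<.6
    f=np.polyfit(P[k,0],P[k,1],1)
    aa=np.arctan(f[0]);print(name,"slope angle",round(aa,4),"normal offset mm",round(f[1]*np.cos(aa)*1e3,2),"n",k.sum(),"d",rr)
    # angle forcing the known normal offset at pivot
    q=P[k];print("   pinned angle",np.median(np.arctan2(q[:,1],q[:,0])-np.arcsin(n/np.hypot(q[:,0],q[:,1]))))
g=float(sys.argv[1])
edge("lid top",.008,.110,g,np.linspace(.03,.155,14))
edge("lid bottom",0,.110,g,np.linspace(.03,.155,14))
edge("arm inner top",.005,.126,.43,np.linspace(.03,.125,12))
edge("arm outer top",.005,.138,.43,np.linspace(.03,.125,12))
edge("arm outer bot",-.005,.138,.43,np.linspace(.03,.125,12))
o=env.get_obs();d=R.T@(o["tool_pos"]-c);print(o["tool_pos"],"tcp angle",np.arctan2(d[2]+.0187-.085,.09-d[0])-.3373,o["wrist_force"])
E
python3 m.py 0.43
```

```text
clock: 8.97
tool_pos: [0.6816, 0.1156, 0.1681]
tool_rot: [[0.151, 0.989, -0.011], [0.989, -0.151, 0.0], [-0.001, -0.011, -1.0]]
wrist_force: [-9.7, 2.0, -8.1]
opening: 0.0086
grasp_force: 87.7
lid top slope angle 0.4262 normal offset mm 4.25 n 10 d [1.062 1.625 2.042 0.657 0.7   1.59  0.775 1.249 1.187 0.935 1.176 0.301
 0.764 0.333]
   pinned angle 0.3875107881298664
lid bottom slope angle 0.4367 normal offset mm 3.17 n 9 d [-1.044 -0.567  0.056  0.683  1.846 -1.175 -1.262 -0.728 -0.389 -0.891
  1.971 -1.098 -1.172 -1.524]
   pinned angle 0.4641199927539911
arm inner top slope angle 0.4222 normal offset mm 5.65 n 10 d [ 0.159 -0.05  -0.032  0.265 -0.553 -0.519 -2.073 -1.185  0.044  0.238
  0.454 -0.169]
   pinned angle 0.43045660576347555
arm outer top slope angle 0.4324 normal offset mm 3.37 n 7 d [ 1.483  2.057  0.438  0.236 -1.42   0.556  0.207  0.162  2.26   0.577
  0.18   2.067]
   pinned angle 0.41242855483668406
arm outer bot slope angle 0.4205 normal offset mm 3.92 n 9 d [-0.223 -1.898 -2.1   -2.232 -1.755 -1.896 -2.122 -1.762 -1.576 -2.062
  1.706 -0.26 ]
   pinned angle 0.5442429589507958
[0.682 0.116 0.168] tcp angle 0.4362331958478433 [-8.953  3.051 -7.852][ WARN:0@1.265] global loadsave.cpp:1063 imwrite_ Unsupported depth image for selected encoder is fallbacked to CV_8U.
```

```bash
python3 - <<'E'
from h import *
import cv2
a=eyes.grab_frame("scene")[:,:,::-1][215:300,265:350]
cv2.imwrite("pics/s6.png",cv2.resize(a,None,fx=7,fy=7,interpolation=cv2.INTER_CUBIC))
E
```

```text
(no output)
```

View pics/s6.png

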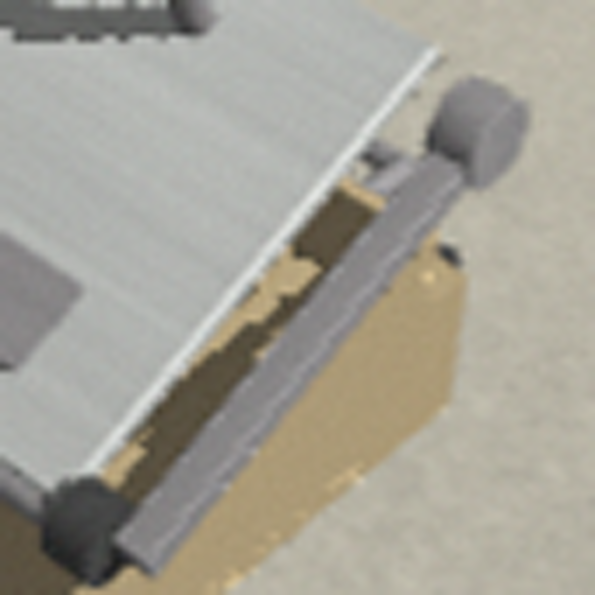

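The picture shows the bright edge strip of the lid from (95,470) to (437,48), nearly parallel to the grey arm, which runs from (137,556) to (450,170). I'll fit both centre lines with colour masks.

```bash
cat > f.py <<'E'
from h import *
import cv2
np.set_printoptions(precision=4,suppress=True,linewidth=160)
c=np.array([.6955,.1128,0])
y=-.153;R=np.array([[np.cos(y),-np.sin(y),0],[np.sin(y),np.cos(y),0],[0,0,1]]);N=R[:,1]
def pt(r,n,yc,a): return c+R@[.09-(r*np.cos(a)-n*np.sin(a)),yc,.085+r*np.sin(a)+n*np.cos(a)]
im=np.mean([eyes.grab_frame("scene").astype(np.float32) for _ in range(4)],0)
v=im.mean(2);sat=im.max(2)-im.min(2)
def strip(wgt,yc,n,a,rs,hw):
    Q=[]
    for r in rs:
        p=proj("scene",pt(r,n,yc,a));row=int(round(p[1]));k=(row-p[1])
        d=proj("scene",pt(r+.01,n,yc,a))-p;x0=p[0]+k*d[0]/d[1]
        xs=np.arange(int(x0-hw),int(x0+hw)+2);w=wgt[row,xs];
        if w.sum()>0: Q.append([(w*xs).sum()/w.sum(),row,w.sum()])
    Q=np.array(Q);f=cv2.fitLine(Q[:,:2].astype(np.float32),cv2.DIST_HUBER,0,.01,.01).ravel()
    res=(Q[:,0]-f[2])*f[1]-(Q[:,1]-f[3])*f[0]
    L=[]
    for q in (f[2:]-25*f[:2],f[2:]+25*f[:2]):
        l=R.T@(plane("scene",q,N,N@c+yc)-c);L.append([.09-l[0],l[2]-.085])
    L=np.array(L)
    if L[0,0]>L[1,0]: L=L[::-1]
    d=L[1]-L[0];aa=np.arctan2(d[1],d[0]);off=L[0]@[-np.sin(aa),np.cos(aa)]
    m=L.mean(0);pin=np.arctan2(m[1],m[0])-np.arcsin(n/np.hypot(*m))
    print("yc",yc,"slope angle",aa.round(4),"offset mm",(off*1e3).round(2),"expected",n*1e3,"pinned",pin.round(4),"rms px",res.std().round(3),"widths",Q[::4,2].round(1))
for th in(205,215): strip(np.clip(v-th,0,None),.110,.004,.43,np.linspace(.03,.15,30),5)
for th in(14,18): strip(((sat<th)&(v>90)&(v<165)).astype(float),.132,0,.43,np.linspace(.03,.12,24),8)
print("strip v",v[245,300:330].round(0),"sat",sat[260,300:330].round(0))
E
python3 f.py
```

```text
yc 0.11 slope angle 0.4296 offset mm 8.58 expected 4.0 pinned 0.4891 rms px 0.196 widths [ 4.7 12.2 15.7 14.2 15.9  8.2  4.4 13. ]
yc 0.11 slope angle 0.4201 offset mm 8.93 expected 4.0 pinned 0.4779 rms px 0.178 widths [1.8 5.7 8.  9.2 5. ]
yc 0.132 slope angle 0.4235 offset mm 1.79 expected 0.0 pinned 0.4523 rms px 0.225 widths [10. 10. 10.  9. 10. 10.]
yc 0.132 slope angle 0.4196 offset mm 2.87 expected 0.0 pinned 0.4534 rms px 0.162 widths [10. 11. 10.  9. 10. 11.]
strip v [180. 180. 181. 180. 178. 176. 194. 218. 200. 160.  96.  76.  78.  80.  78.  78.  78.  77. 102. 132. 134. 133. 134. 136. 134. 143. 156. 135. 145. 170.] sat [58. 58. 52. 30. 24. 25. 15.  4.  2.  2.  1.  2.  2.  2.  2.  3. 14. 45. 54. 53. 53. 53. 53. 52. 52. 52. 52. 53. 52. 54.]
```

All the estimates put the lid within about 0.01 rad of the index, slightly low on average. I'll raise it 0.007 rad, let it settle, take a quick check and hand in.

```bash
python3 -m pendant '[[0.07,-0.01,0.08,0,0.5],[0,0,0,0,0.5],[0,0,0,0,0.5],[0,0,0,0,0.5],[0,0,0,0,0.5],[0,0,0,0,0.5],[0,0,0,0,0.5],[0,0,0,0,0.5]]'; python3 f.py; python3 - <<'E'
from h import *
import cv2
o=env.get_obs();print(o["tool_pos"],abs(o["qd"]).max())
for n in("scene","top"):
    a=eyes.grab_frame(n)[:,:,::-1];cv2.imwrite(f"pics/{n}7.png",a)
a=cv2.imread("pics/scene7.png")
cv2.imwrite("pics/end.png",np.hstack([a[150:330,180:420],cv2.imread("pics/top7.png")[70:250,90:330]]))
E
```

```text
clock: 10.08
tool_pos: [0.6821, 0.1156, 0.1687]
tool_rot: [[0.151, 0.989, -0.012], [0.989, -0.151, 0.0], [-0.001, -0.012, -1.0]]
wrist_force: [-9.4, 3.1, -8.5]
opening: 0.0092
grasp_force: 87.6
yc 0.11 slope angle 0.4256 offset mm 9.39 expected 4.0 pinned 0.4749 rms px 0.203 widths [ 3.7  7.7  9.1 12.  13.7 19.3  9.5 12.5]
yc 0.11 slope angle 0.4299 offset mm 8.96 expected 4.0 pinned 0.4755 rms px 0.172 widths [4.1 2.3 0.6 2.8 6.8]
yc 0.132 slope angle 0.4235 offset mm 1.79 expected 0.0 pinned 0.4523 rms px 0.199 widths [10. 10. 10.  9. 10. 10.]
yc 0.132 slope angle 0.4145 offset mm 3.21 expected 0.0 pinned 0.4651 rms px 0.162 widths [11. 11. 10.  9. 10. 11.]
strip v [179. 180. 180. 180. 179. 177. 197. 220. 187. 138.  90.  75.  78.  79.  79.  78.  77.  76. 102. 131. 134. 132. 134. 137. 135. 144. 155. 137. 143. 170.] sat [58. 58. 51. 29. 23. 26. 15.  4.  2.  2.  2.  2.  2.  1.  0.  2. 13. 44. 55. 52. 53. 52. 52. 51. 52. 52. 53. 53. 53. 54.]
[0.6820747  0.11553012 0.16864101] 0.0013831266047683987
```

View pics/end.png

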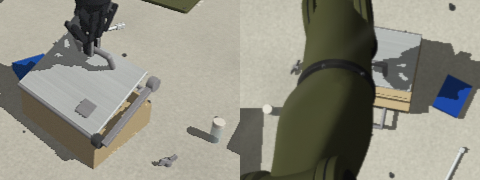

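The final picture shows the lid held parallel to the index arm, the drawer home, and the vial, wing nut, sonde lid and whip where they were. The arm is still, so I hand in.

```bash
python3 -c "
from plant import env
print(env.hand_in())"
```

```text
the job is handed in; nothing more can be done
None
```

I pushed the drawer home onto its stop, then lifted the lid and handed in holding it steady at about 0.44 rad, within about 0.01–0.02 rad of the index arm as measured from the cameras, and neither the index arm nor the small things appear to have moved; no verdict came back.

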